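Swing out the gate leg and shelve the tote on it

TASK

In the fixings store, swing the ledge's folded gate leg out until it is hard against its stop, without forcing it. Then carry the blue tote by its handle and set it down gently, level and square across the ledge and the leg, with its middle over the hinge post. Leave the carton, the tin and the grey bin alone.

Things in the scene. Friction and masses are not known exactly. Their poses are not given: they have to be found in the camera images.
- rack: Fixed low pine ledge, a hinged gate leg before it. Origin: on the vertical axis of the leg's hinge post, at bench level; x from post to ledge (away from the robot), y along the ledge. Ledge: x 65 to 135 mm, y -160 to 160 mm, top 100 mm above the bench. Steel post 18 mm across (hinge sleeve 30 mm), 98 mm high, foot plate 8 mm thick. 50 mm free between sleeve and ledge.
- leg (a joint): Gate leg's angle in rad. Grows as it swings anticlockwise (from above) from along the ledge (rack +y) to straight out (rack -x). Starts part open. Stop: a lug on a collar clamped differently each time, so at its stop the leg is square to the ledge only within 0.25 rad: feel for it. Stiff hinge, stays where left: 3 to 5 N moves it slowly 105 mm out; rigid at the stop; over 20 N forces it.
- leg_end (a point): Top edge of the aluminium gate leg's free end, 150 mm from the hinge axis, 100 mm above the bench (level with the ledge). The line from the hinge axis to it is the leg's direction. Straight top bar 22 mm thick, 22 mm high (78 to 100 mm up), a 20 mm square foot post under its free end, thin lower bar 36 to 50 mm up. At least 45 mm free between bar and ledge, to push from behind.
- tote_grip (a point): Centre of the handle bar of the loose blue tote, 109 mm above its underside. x along handle and tote, z up. Bar 154 mm long, 22 mm wide, 22 mm high, free on both sides. Tote: open tray 220 x 120 mm, 50 mm high, small screw boxes fixed in it, 0.35 to 0.6 kg, balanced about the handle's middle.
- tote: The same tote; origin at the centre of its underside, axes as tote_grip.
- carton: Loose brown carton of screws, 130 x 85 x 80 mm, origin under its centre. Not to be moved.
- tin: Loose open steel tin, 72 mm across, 100 mm high, origin under its centre. Not to be moved.
- bin: Loose small grey bin, 110 x 90 x 50 mm, origin under its centre. Not to be moved.

How it is judged:
By the outcome, as a careful person would: the job done as asked, in the order asked, and still so for the second after the job is handed in, with the robot touching nothing.
It also fails if it takes over 69 s, if anything falls off the work surface, if the arm or the gripper's body presses on something with over 40 N, if the wrist force passes 120 N, or if a joint passes its speed limit or range.

ROBOT

A 6-joint arm with a two-finger parallel gripper is mounted at the origin on the work surface. World frame = base frame: x ahead of the robot, y to its left, z up, the work surface at z = 0. Lengths are in mm, angles in degrees, forces in N, time in s.
With the tool pointing down it reaches from about 250 to 800 mm from the base axis. Payload 8.5 kg.
Tool frame: the origin (TCP) lies midway between the tips of the shut fingers; the grasp point (between the pads) lies ctrl.hold_point_z behind it (ctrl.hold_point_z is the distance from the TCP to the grasp point, in mm); z points along the fingers, x is the direction in which the jaws open and shut, and the axes are right-handed (so a half turn about z gives the same grasp; the last joint's range is limited). The gripper opens to 85 mm and grips with 20 to 120 N. Pads are 22 mm wide; open, the fingers measure 114 mm over their backs; the gripper's body (76 mm by 85 mm) begins 54 mm behind the grasp point. The pads swing forward as they close: fully open they stand 13 mm farther back than shut.
Start: joints at [68.354, 13.648, -0.773, 75.585, 0, 90], TCP at [193.642, 487.936, 231.276] pointing down, gripper open.
Joint ranges: [-152.45, 152.45], [-59.26, 108.67], [-65.41, 83.53], [-104.44, 129.93], [-82.83, 76.93], [-180, 180]. Speed limits (degrees/s): [127.2, 127.2, 159.86, 180, 180, 180].

INTERFACE

Orientations are given as a 3x3 rotation matrix whose columns are the frame's x, y, z axes.
In Python, from workcell import ctrl gives the robot as it stands. Calls block until the motion is done:
- ctrl.movep(position, orientation): joint-space move of the TCP to a pose.
- ctrl.movel(position, frame=None, max_speed=150, stop_force=None): straight line of the TCP; frame=None keeps the orientation; max_speed is the mean speed in mm/s. With stop_force (N) it stops when the force on the tool has changed by that much, and returns True; else False.
- ctrl.set_joints(angles): joint-space move.
- ctrl.open() and ctrl.grasp(f_grip=None): open the fingers fully, or close them until they stop; f_grip is the grip in N (None keeps the last).
- ctrl.sleep(seconds).
- ctrl.ik(position, orientation): joint angles nearest the present ones, or None.
- ctrl.read_state(): the state.
- ctrl.get_image(name): name is "side" or "top" or "wrist"; returns a dict with "img" (420x560x3 uint8, red, green, blue), "z_map" (420x560 float32, mm along the optical axis (not along the pixel's ray), 0 where there is no reading), "K" (3x3 intrinsics, pixels), "rvec" (rotation vector, rad) and "tvec" (3), from world to camera coordinates, as OpenCV has them. Camera axes: x right, y down, z forward; pixel columns grow to the right and rows downward; lengths in mm; the calibration is good to about 2 mm. A picture is of the moment at which its call begins.
A pose or a line that the arm cannot do raises ctrl.PlanningError and nothing moves.
- ctrl.sign_off(): hands the job in, once; it reports no verdict.
The state is a dict: "time_s": time; "qpos": joint angles; "dq": joint speeds; "joint_efforts": joint torques, N m; "ee_pos": TCP position; "orientation": TCP orientation; "ft_force": force on the tool from outside, world axes, zero at the start; "wrist_torque": the same for the moment, N m; "width": finger opening in mm.
Only numpy, scipy, OpenCV 4.12 (cv2) and the standard library are available. Lean on these libraries where they do the work, as an engineer would, in place of code of your own. Each camera call takes 0.05 s, during which the arm holds its last target. There are 200 camera calls.

## Working session

There is one attempt and no reset: what is moved stays moved. The work goes in short steps, each a Python script; the robot and the scene stay as the last script left them, time stands still between calls to the robot, and variables do not carry over. Pictures are saved under pics/ and viewed, about 8 in all and at most 12, crops included, and the job is handed in when it is done.

```bash
mkdir -p pics; ls
python3 - <<'E'
from workcell import ctrl
import cv2,numpy as np
for n in("top","side"):
    d=ctrl.get_image(n); cv2.imwrite(f"pics/{n}1.png",d["img"][:,:,::-1]); np.savez(f"{n}1.npz",**d)
    R=cv2.Rodrigues(np.array(d["rvec"],float))[0]; print(n,(-R.T@np.ravel(d["tvec"])).round(),R[2].round(2),d["K"][0,0])
s=ctrl.read_state();print(s["time_s"],s["orientation"],s["width"],ctrl.hold_point_z)
E
```

```text
pics
top [ 375.   17. 1363.] [ 0.14 -0.   -0.99] 480.38064447088203
side [ 157. -417.  544.] [ 0.54  0.59 -0.61] 379.1790243442868
0.1 [[ 3.68884407e-01  9.29475165e-01 -4.59422177e-04]
 [ 9.29474448e-01 -3.68884693e-01 -1.15444428e-03]
 [-1.24250110e-03 -1.16467993e-06 -9.99999228e-01]] 85.59859941742546 18.700000000000003
```

View pics/top1.png

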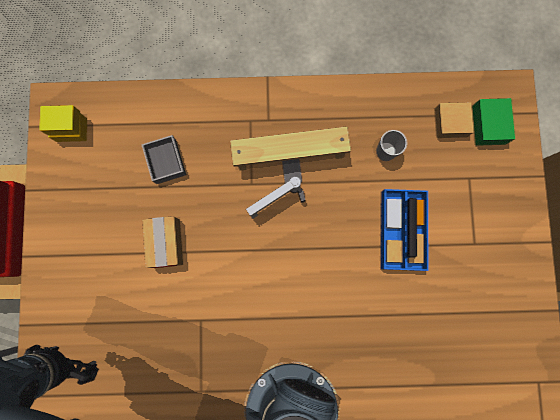

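View pics/side1.png

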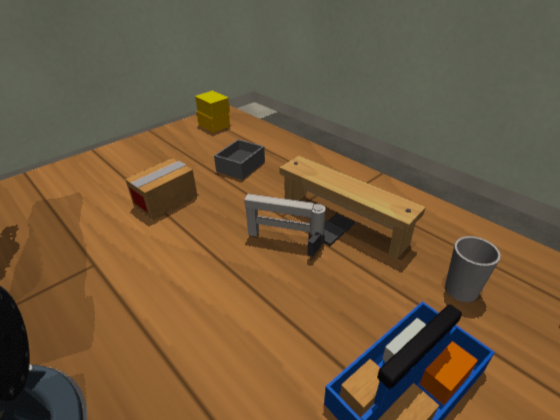

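The top view shows the ledge (231–351, 127–165), the hinge post at about (295,184), the leg's free end at about (250,212), the lug at (302,197) and the tote handle at about (411,228). I'll measure these from the depth map.

```bash
cat > h.py <<'E'
import cv2,numpy as np
def cloud(d):
    R=cv2.Rodrigues(np.array(d["rvec"],float))[0]; K=d["K"]; z=d["z_map"].astype(float)
    v,u=np.mgrid[:z.shape[0],:z.shape[1]]
    c=np.stack([(u-K[0,2])/K[0,0]*z,(v-K[1,2])/K[1,1]*z,z],-1)
    w=(c-np.ravel(d["tvec"]))@R; w[z==0]=np.nan
    return w
def proj(d,p):
    return cv2.projectPoints(np.array(p,float).reshape(-1,3),np.array(d["rvec"],float),np.array(d["tvec"],float),d["K"],None)[0][:,0]
def rect(p):
    c,s,a=cv2.minAreaRect(p[:,:2].astype(np.float32)); return np.round(c,1),np.round(s,1),round(a,2)
E
python3 - <<'E'
from h import *
d=dict(np.load("top1.npz")); w=cloud(d)
def reg(u0,u1,v0,v1,z0,z1):
    p=w[v0:v1,u0:u1].reshape(-1,3); p=p[(p[:,2]>z0)&(p[:,2]<z1)]; return p
for n,a in dict(ledge=(225,357,120,172,92,108),leg=(235,312,173,222,92,108),legall=(235,320,173,222,70,115),tote=(375,435,180,280,35,70),handle=(395,425,190,270,110,130),carton=(130,195,205,280,70,90),tin=(370,412,120,165,85,110),bin=(135,195,130,190,35,60),bench=(440,460,180,260,-20,20)).items():
    p=reg(*a); print(n,len(p),rect(p),"mean",p.mean(0).round(1), "medz",np.median(p[:,2]).round(1))
print(reg(235,312,173,222,92,108).round(0)[::12].tolist())
im=cv2.resize(d["img"][110:240,220:370,::-1],None,fx=5,fy=4.6,interpolation=cv2.INTER_CUBIC); cv2.imwrite("pics/crop1.png",im)
E
```

```text
ledge 3030 (array([708.6, -16.6]), array([ 72.5, 320.2]), 5.39) mean [707.2 -15.9 100.6] medz 100.7
leg 525 (array([572.7,  30.9]), array([ 28. , 164.2]), 32.68) mean [573.1  31.3 100.1] medz 100.3
legall 566 (array([572. ,  30.5]), array([ 29.5, 164.2]), 32.68) mean [572.6  30.6  99.1] medz 100.0
tote 2011 (array([ 478., -327.]), array([121.8, 221. ]), 86.11) mean [ 476.6 -323.6   44.7] medz 44.1
handle 539 (array([ 477.7, -326.5]), array([ 23.2, 151.7]), 86.61) mean [ 477.5 -326.   120. ] medz 120.0
carton 1587 (array([460.3, 339. ]), array([130.6,  85.9]), 4.65) mean [459.8 338.   80.9] medz 81.0
tin 206 (array([ 709.2, -294.6]), array([70.1, 69.1]), 29.95) mean [ 711.2 -297.2   97. ] medz 98.4
bin 358 (array([695.7, 341.9]), array([112.6,  91. ]), 16.49) mean [696.2 343.3  47.1] medz 48.5
bench 1592 (array([ 506.6, -467.5]), array([ 58.6, 228.8]), 85.93) mean [ 505.6 -467.1    0.9] medz 1.0
[[622.0, -20.0, 97.0], [619.0, -36.0, 97.0], [613.0, -17.0, 100.0], [611.0, -20.0, 96.0], [608.0, -17.0, 98.0], [605.0, -9.0, 102.0], [602.0, 2.0, 103.0], [602.0, -30.0, 98.0], [599.0, -14.0, 103.0], [597.0, 5.0, 103.0], [597.0, -30.0, 99.0], [594.0, -11.0, 101.0], [592.0, 10.0, 100.0], [590.0, 24.0, 101.0], [589.0, -8.0, 102.0], [587.0, 5.0, 98.0], [584.0, 19.0, 100.0], [582.0, 35.0, 99.0], [581.0, 3.0, 102.0], [579.0, 16.0, 100.0], [577.0, 30.0, 99.0], [575.0, 43.0, 96.0], [573.0, 11.0, 101.0], [571.0, 24.0, 104.0], [569.0, 40.0, 101.0], [567.0, 54.0, 98.0], [567.0, 22.0, 93.0], [563.0, 38.0, 103.0], [561.0, 51.0, 98.0], [559.0, 64.0, 102.0], [557.0, 78.0, 96.0], [556.0, 46.0, 97.0], [553.0, 59.0, 101.0], [550.0, 72.0, 105.0], [548.0, 86.0, 103.0], [548.0, 54.0, 96.0], [545.0, 65.0, 102.0], [543.0, 81.0, 100.0], [540.0, 96.0, 106.0], [540.0, 65.0, 102.0], [538.0, 76.0, 101.0], [535.0, 81.0, 98.0], [533.0, 81.0, 98.0], [527.0, 94.0, 100.0]]
```

View pics/crop1.png

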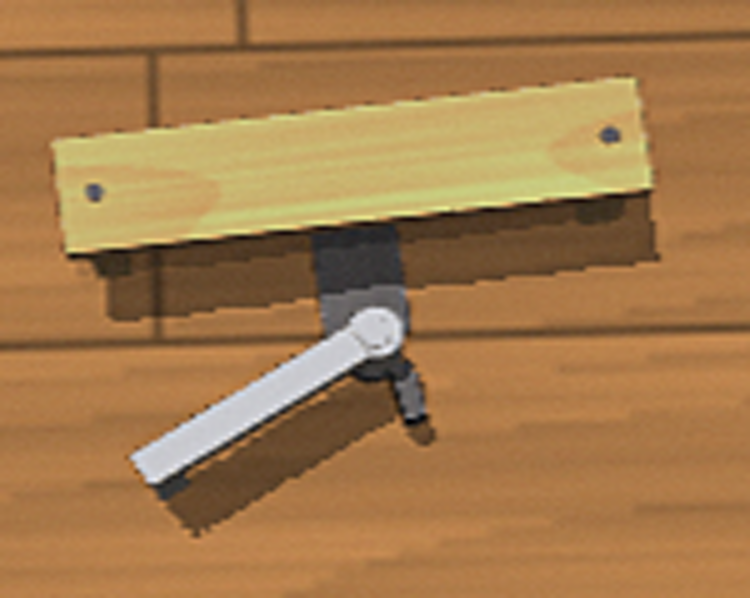

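```bash
cat >> h.py <<'E'
A=np.radians(5.39); RX=np.array([np.cos(A),np.sin(A)]); RY=np.array([-np.sin(A),np.cos(A)]); O=np.array([609.,-26.])
def down(ax):   # tool pointing down with its x along ax (xy)
    x=np.array([ax[0],ax[1],0.])/np.hypot(*ax); z=np.array([0,0,-1.]); return np.column_stack([x,np.cross(z,x),z])
def legu(th): return np.cos(th)*RY-np.sin(th)*RX
def legt(th): return -np.sin(th)*RY-np.cos(th)*RX
def pusher(th,off,r=105,z=66,s=-1):
    p=O+r*legu(th)-off*legt(th); return [*p,z],down(s*legu(th))
E
python3 - <<'E'
from h import *
from workcell import ctrl
for s in(1,-1):
    for th in(.476,1,1.57,1.82):
        q=ctrl.ik(*pusher(th,34,s=s)); print(s,th,None if q is None else np.round(q,0))
print(ctrl.ik([477.7,-326.7,90],down(RY*0+[.06,1])),ctrl.ik([*O,191],down(RY)),ctrl.ik([*O,191],down(-RY)))
E
```

```text
1 0.476 [  8.  25.  -9.  56.   0. -25.]
1 1 [  6.  21. -16.  53.   0. -57.]
1 1.57 [ -0.  18. -21.  51.   0. -96.]
1 1.82 [  -3.   18.  -21.   51.    0. -113.]
-1 0.476 [  8.  25.  -9.  56.   0. 155.]
-1 1 [  6.  21. -16.  53.   0. 123.]
-1 1.57 [ -0.  18. -21.  51.   0.  84.]
-1 1.82 [ -3.  18. -21.  51.   0.  67.]
[-34.36830364  23.40566779  -7.94784855  58.64648366   0.
 -30.93467328] [-2.44464068 22.82171889  6.68656961 73.86485072  0.         -7.83464068] [ -2.44464068  22.82171889   6.68656961  73.86485072   0.
 172.16535932]
```

Run:
```python
from h import *
from workcell import ctrl
F=lambda: np.array(ctrl.read_state()["ft_force"])
th0=np.radians(27.3)
ctrl.grasp(30)
ctrl.movep(*pusher(th0,38,z=170)); ctrl.movel(pusher(th0,38)[0],max_speed=120,stop_force=6)
f0=F(); print("free",f0.round(2),ctrl.read_state()["width"])
th=th0; ctrl.movel(pusher(th0,24)[0],max_speed=40,stop_force=3)
while th<np.radians(107):
    th+=np.radians(4); p,R=pusher(th,23)
    hit=ctrl.movel(p,R,max_speed=30 if th<np.radians(72) else 15,stop_force=7)
    s=ctrl.read_state(); f=np.array(s["ft_force"])-f0; e=np.array(s["ee_pos"])[:2]-O
    push=f[:2]@legt(th)
    print(round(np.degrees(th),1),hit,f.round(1),"react",round(push,1),"r",np.hypot(*e).round(1),round(s["time_s"],1))
    if hit or push<-8: break
```

```text
free [-0.16  0.13  0.13] -0.13344923342262427
31.3 False [ 0.8  0.6 -0.1] react -1.0 r 107.4 4.8
35.3 False [ 1.6 -0.2  1.1] react -1.1 r 107.4 5.2
39.3 False [ 1.3 -0.1  0.1] react -0.9 r 107.5 5.7
43.3 False [1.9 0.  0.7] react -1.3 r 107.5 6.0
47.3 False [1.1 0.6 0.3] react -1.1 r 107.5 6.5
51.3 False [ 1.3  0.3 -0.1] react -0.9 r 107.5 6.8
55.3 False [ 1.   0.4 -0.4] react -0.8 r 107.5 7.2
59.3 False [1.7 1.2 0.2] react -1.8 r 107.5 7.7
63.3 False [ 2.1  0.9 -0.5] react -1.6 r 107.5 8.1
67.3 False [ 0.6  1.  -0.4] react -1.1 r 107.5 8.4
71.3 False [ 1.6  0.5 -0.7] react -0.9 r 107.5 8.8
75.3 False [ 1.5  1.8 -0.5] react -2.1 r 107.5 9.5
79.3 False [ 2.5  1.5 -0.7] react -1.7 r 107.5 10.2
83.3 False [1.6 0.4 0.5] react -0.4 r 107.5 10.8
87.3 False [ 2.2  1.3 -0.4] react -1.2 r 107.5 11.4
91.3 False [ 1.5  0.4 -1. ] react -0.2 r 107.5 12.1
95.3 False [ 1.1  0.6 -1.3] react -0.4 r 107.5 12.8
99.3 True [0.4 2.5 2.1] react -2.3 r 107.8 13.2
```

Run:
```python
from h import *
from workcell import ctrl
def st():
    s=ctrl.read_state(); e=np.array(s["ee_pos"])[:2]-O; R=np.array(s["orientation"])
    u=-R[:2,0]; return s,e,u
s,e,u=st(); t=np.array([-u[1],u[0]]); print("tool ang",np.degrees(np.arctan2(-u@RX,u@RY)).round(2),"off",(e@t).round(2), "f", (np.array(s["ft_force"])[:2]@t).round(1))
for k in range(10):
    s,e,u=st(); p=np.array(s["ee_pos"]); p[:2]+=t*1.5
    hit=ctrl.movel(p,max_speed=8,stop_force=9); s,e,u=st()
    f=np.array(s["ft_force"])[:2]@t; print(hit,"along t",(e@t).round(2),"f",f.round(1),round(s["time_s"],1))
    if hit or f<-10: break
ctrl.sleep(.2);s,e,u=st();print("rest",(e@t).round(2),np.array(s["ft_force"]).round(1))
d=ctrl.get_image("top"); np.savez("top2.npz",**d); cv2.imwrite("pics/top2.png",cv2.resize(d["img"][110:260,220:370,::-1],None,fx=4,fy=4,interpolation=cv2.INTER_CUBIC))
```

```text
tool ang 99.09 off -24.23 f -2.5
False along t -23.91 f -8.9 13.6
False along t -23.87 f -11.0 13.8
rest -23.88 [-0.8 10.7  2.7]
```

View pics/top2.png

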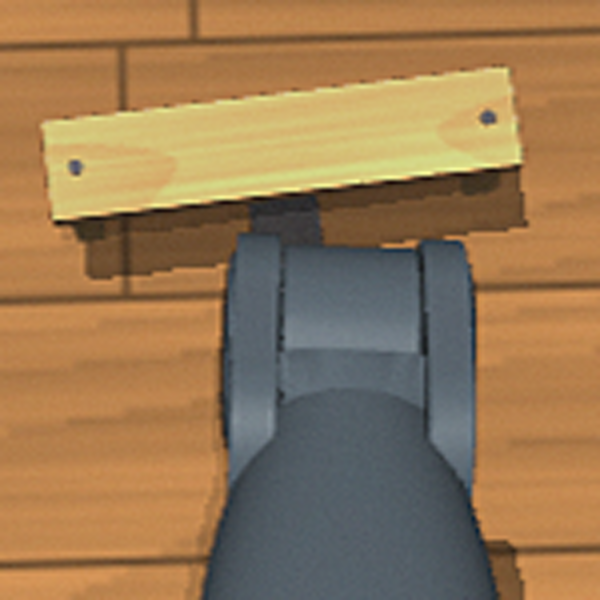

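The arm hides the leg in this view: the gripper covers cols 225–475 in the crop. Pressing the leg gives a steady 11 N with no movement, and the hinge yields at 3–5 N, so it's at the stop. Backing off, then measuring it from above the tote.

Run:
```python
from h import *
from workcell import ctrl
s=ctrl.read_state(); u=-np.array(s["orientation"])[:2,0]; t=np.array([-u[1],u[0]])
p=np.array(s["ee_pos"]); p[:2]-=20*t; ctrl.movel(p,max_speed=60); p[2]=190; ctrl.movel(p,max_speed=200)
a=np.radians(-3.6); hx=np.array([np.cos(a),np.sin(a)]); hy=np.array([-hx[1],hx[0]])
ctrl.movep([477.7,-326.7,190],down(hy)); ctrl.open()
print(ctrl.read_state()["time_s"],ctrl.read_state()["qpos"])
d=ctrl.get_image("top"); np.savez("top3.npz",**d); w=cloud(d)
p=w[170:262,250:335].reshape(-1,3); p=p[(p[:,2]>88)&(p[:,2]<112)]; print(len(p),rect(p))
q=w[120:172,225:357].reshape(-1,3); q=q[(q[:,2]>92)&(q[:,2]<108)]; print(rect(q))
wi=ctrl.get_image("wrist"); np.savez("wrist3.npz",**wi)
a=cv2.resize(d["img"][110:270,220:440],(550,400)); b=wi["img"]; b=cv2.resize(b,(250,188))
im=np.zeros((588,550,3),np.uint8); im[:400]=a; im[400:,:250]=b; cv2.imwrite("pics/top3.png",im[:,:,::-1])
```

```text
17.7667 [-3.43724536e+01  1.98155126e+01  1.91084769e+00  7.20955531e+01
 -1.85699314e-03 -3.07658145e+01]
534 (array([542.2, -39.7]), array([163. ,  28.9]), 12.2)
(array([708.7, -16.6]), array([ 72.3, 320.3]), 5.26)
```

View pics/top3.png

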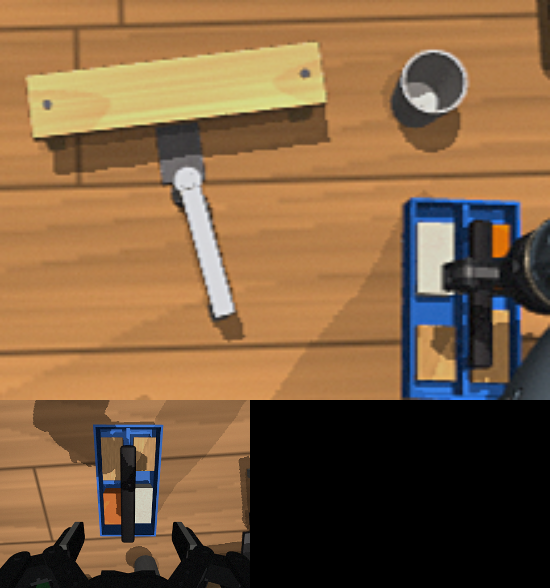

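Run:
```python
from h import *
from workcell import ctrl
F=lambda: np.array(ctrl.read_state()["ft_force"])
print("hit",ctrl.movel([477.7,-326.7,91],max_speed=100,stop_force=6)); f0=F()
ctrl.grasp(60); s=ctrl.read_state(); print("w",s["width"],s["time_s"],F()-f0, s["ee_pos"])
p=np.array(s["ee_pos"]); p[2]+=15; ctrl.movel(p,max_speed=30); ctrl.sleep(.2); print("w",ctrl.read_state()["width"],(F()-f0).round(2),np.array(ctrl.read_state()["wrist_torque"]).round(2))
p[2]=91+140; ctrl.movel(p,max_speed=120); ctrl.sleep(.3)
d=ctrl.get_image("top"); np.savez("top4.npz",**d); w=cloud(d)
q=w[150:300,360:460].reshape(-1,3)
for z0,z1 in((175,205),(245,270)):
    k=q[(q[:,2]>z0)&(q[:,2]<z1)]; print(len(k),rect(k),np.median(k[:,2]))
print(ctrl.read_state()["ee_pos"],ctrl.read_state()["time_s"],F()-f0)
im=ctrl.get_image("side"); b=im["img"]; cv2.imwrite("pics/lift.png",np.hstack([cv2.resize(b,(400,300)),cv2.resize(d["img"][130:310,330:530],(333,300))])[:,:,::-1])
```

```text
hit False
w 20.782380001831363 19.6083 [-1.26282434 -1.02288195  0.81624293] [ 477.79065534 -327.07694995   91.22971447]
w 21.07826430269813 [-0.29  0.84 -5.6 ] [0.01 0.03 0.01]
1880 (array([ 477.8, -326.3]), array([120.5, 221.1]), 85.94) 183.54542615008273
508 (array([ 477.7, -321. ]), array([ 34. , 153.5]), 85.49) 259.4325777981193
[ 477.7112306  -327.0177856   230.74581357] 22.0083 [ 0.31973693 -0.08458365 -6.0169224 ]
```

View pics/lift.png

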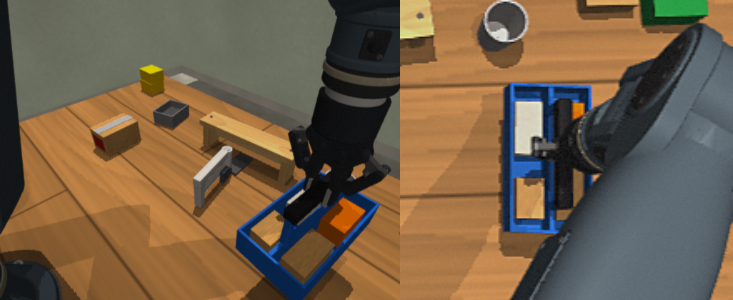

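The side view shows the tote lifted level in the jaws at about (310,215). It weighs about 5.8 N and is balanced. Next, carry it over and lower it.

Run:
```python
from h import *
from workcell import ctrl
F=lambda: np.array(ctrl.read_state()["ft_force"])
a=np.radians(5.5); R=down([-np.sin(a),np.cos(a)])
T=O+[0,-.3]
ctrl.movel([*T,231],R,max_speed=130); ctrl.movel([*T,198],max_speed=60); ctrl.sleep(.4)
d=ctrl.get_image("top"); w=cloud(d); q=w[120:290,230:360].reshape(-1,3); k=q[(q[:,2]>142)&(q[:,2]<175)]; print(len(k),rect(k))
f0=F(); hit=ctrl.movel([*T,188.5],max_speed=8,stop_force=2.0); ctrl.sleep(.3)
s=ctrl.read_state(); print(hit,s["ee_pos"],(F()-f0).round(2),np.array(s["wrist_torque"]).round(2),s["time_s"])
b=ctrl.get_image("side")["img"]; cv2.imwrite("pics/down.png",np.hstack([b[100:380,130:490],d["img"][90:300,190:390].repeat(1,0)] if 0 else [cv2.resize(b[80:380,130:530],(440,330)),cv2.resize(d["img"][90:300,190:400],(330,330))])[:,:,::-1])
```

```text
37 (array([680.2,  38.7]), array([62.9,  5.1]), 3.67)
True [608.91397799 -26.37998198 191.08828607] [-1.4   0.75 10.13] [ 0.03  0.04 -0.03] 27.0083
```

View pics/down.png

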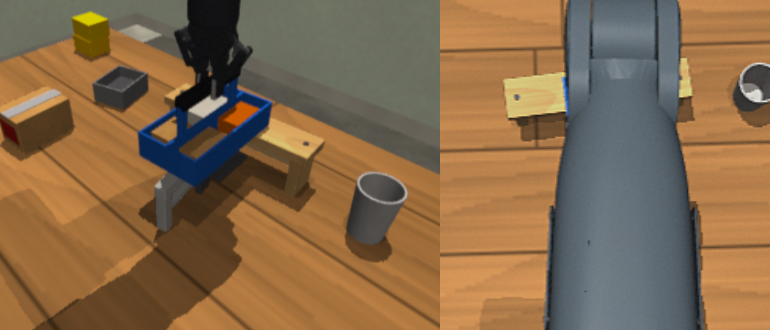

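The tote rests on the ledge and the leg: the load has transferred at the expected height of 191.1. I'll ease the pressure, release, retreat and check.

Run:
```python
from h import *
from workcell import ctrl
p=np.array(ctrl.read_state()["ee_pos"]); p[2]+=.3; ctrl.movel(p,max_speed=5)
print(np.array(ctrl.read_state()["ft_force"]).round(1))
ctrl.open(); ctrl.sleep(.2); p[2]=300; ctrl.movel(p,max_speed=100)
ctrl.set_joints([60,13.6,-.8,75.6,0,90]); ctrl.sleep(.3)
s=ctrl.read_state(); print(s["time_s"],s["width"])
d=ctrl.get_image("top"); w=cloud(d)
def r(n,u0,u1,v0,v1,z0,z1):
    q=w[v0:v1,u0:u1].reshape(-1,3); k=q[(q[:,2]>z0)&(q[:,2]<z1)]; print(n,len(k),rect(k)); return k
r("tote",230,360,110,290,138,170); k=r("handle",230,360,110,290,205,235)
c=np.c_[k[:,:2]-k[:,:2].mean(0),np.ones(len(k))]; print("tilt",np.degrees(np.linalg.lstsq(c,k[:,2],rcond=None)[0][:2]),np.median(k[:,2]))
r("carton",130,195,205,280,70,90);r("tin",370,412,120,165,85,110);r("bin",135,195,130,190,35,60);r("ledge",225,357,115,172,92,108);r("leg",255,335,200,262,80,110)
b=ctrl.get_image("side")["img"]
cv2.imwrite("pics/end.png",np.hstack([cv2.resize(b[80:380,130:530],(440,330)),cv2.resize(d["img"][90:300,190:400],(330,330))])[:,:,::-1])
```

```text
[ 0.9  0.6 -1.6]
32.0917 85.41010804494023
tote 1944 (array([608.6, -26.6]), array([220.8, 120.1]), 5.47)
handle 576 (array([608.2, -26.6]), array([153.7,  22.2]), 5.47)
tilt [ 0.73947562 -4.87783632] 220.23680922648322
carton 1586 (array([460.4, 339.3]), array([130.8,  86.8]), 4.55)
tin 210 (array([ 709.2, -294.7]), array([68.8, 70.2]), 42.18)
bin 355 (array([696.1, 342.5]), array([113.1,  91.9]), 16.06)
ledge 2241 (array([688. , -18.2]), array([114.8, 320.8]), 4.58)
leg 401 (array([510.5, -32. ]), array([116.4,  95.2]), 88.02)
```

View pics/end.png

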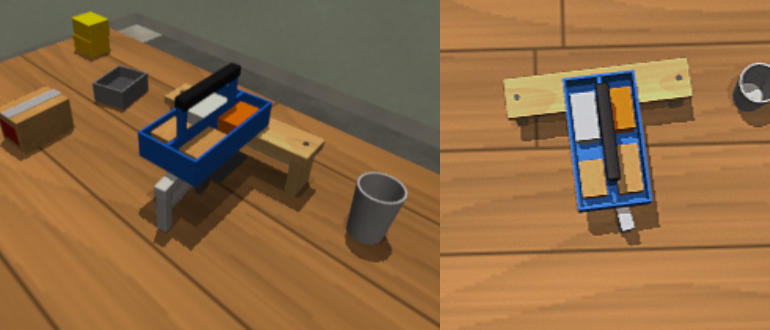

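Run:
```python
from h import *
from workcell import ctrl
d=ctrl.get_image("top"); w=cloud(d)
q=w[110:290,230:360].reshape(-1,3); k=q[(q[:,2]>144)&(q[:,2]<156)]
c=np.c_[k[:,:2]-k[:,:2].mean(0),np.ones(len(k))]; print("rim",np.degrees(np.linalg.lstsq(c,k[:,2],rcond=None)[0][:2]),len(k))
for x in(d,dict(np.load("top3.npz"))):
    w=cloud(x); q=w[170:270,250:335].reshape(-1,3); k=q[(q[:,2]>90)&(q[:,2]<110)]
    e=k[:,:2]-O; rx,ry=e@RX,e@RY; m=(rx<-118)&(abs(ry)<60); mm=np.array([rx[m].mean(),ry[m].mean()])
    print(m.sum(),mm.round(1),"leg",90+np.degrees(np.arctan2(-mm[1],-mm[0])).round(2), rx[m].min().round(1))
```

```text
rim [0.17870942 0.10855735] 960
100 [-133.9  -18. ] leg 97.65 -148.8
100 [-133.7  -18. ] leg 97.69 -148.6
```

```bash
python3 -c "
from workcell import ctrl
print(ctrl.sign_off(), ctrl.read_state()['time_s'])"
```

```text
the job is handed in; nothing more can be done
the job is handed in; nothing more can be done
```

The gate leg is out hard against its stop, the tote is set down across the ledge and leg, and the job is handed in at about 32 s of the 69 s allowed.

- **Leg:** I pushed it from behind, 105 mm out, until it held rigid at a steady 11 N (forcing it takes over 20 N). It stopped at about 97.7° from the ledge line. It was still there after the tote was set down, with under 0.1° of change.
- **Tote:** I carried it by the handle and lowered it at 8 mm/s until the ledge and leg took its weight, with about 4 N of extra pressure.
    - **Position:** Its middle is within about 1 mm of the hinge axis as measured.
    - **Squareness:** It is within about 0.2° of square to the ledge. The leg's stop is not square, so the tote cannot be square to both, and it sits about 7.6° off the leg's line.
    - **Level:** The rim is level to about 0.2°. A tilt fit on the narrow handle alone read 4.9° sideways. I put that down to depth noise at its edges, because the rim and the handle height (220 mm) both fit a level tote.
- **Carton, tin and bin:** They measure within 1 mm of where they started. The gripper is clear of everything.

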